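# Feed a strip carrier past the guard flap of a gluing machine

### The job

Feed the loaded strip carrier into the gluing machine: with one fingertip press down and hold the long treadle beside the infeed chute so that the guard flap swings up, and with the other finger push the carrier by its upright push plate along the chute towards the roller. Keep the treadle held down until the carrier's box is wholly past the flap, then let go so that the flap drops shut behind the box, over the carrier's low tail. Only push and press: do not lift or tip the carrier, and leave the bottle, the brush and the book where they are.

Things in the scene. Friction and masses are not known exactly. Their poses are not given: they have to be found in the camera images.
- chute: Fixed bare-metal chute, 400 mm long, on the bench, a ribbed-roller unit (125 mm high) at its outlet. Origin: on the bench, on the centre line, right below the flap's blade; z up; the carrier travels along +y, to the roller. Floor top at z = 5 mm; walls at |x| = 30 to 35 mm, tops at z = 25. Inlet end open, y = -288. Yaw within 0.25 rad of the base axes.
- chute_stop (a point): Centre of the face of the fixed end stop of the chute, at chute y = 108 mm, z = 20 mm (the stop is 35 mm high). The carrier's box meets it when the carrier's origin is at chute y = 68 mm; the box is just past the flap's blade at 42 mm.
- carrier: Loose wooden carrier, 0.25 to 0.5 kg, in the chute, axes parallel to the chute's. Origin: centre of the underside of its box (z = 5 mm). Box 54 (x) x 80 (y) x 32 mm high, full of board strips; behind it a tail 24 wide, 10 high, y = -40 to -110 mm, that passes below the shut flap. Starts with the box 25 to 65 mm short of the flap.
- push_plate (a point): Centre of the rear (-y) face of the carrier's upright push plate, at the end of the tail: 116 mm behind the carrier's origin and 32.5 mm above its underside. The plate is 50 mm wide (x), 6 mm thick, 65 mm high; its top stands 70 mm above the bench.
- flap (a joint): Guard flap angle, rad: 0 = shut, blade across the chute (x = -8 to 26 mm, 4 mm thick, lower edge 20 mm over the bench); up to 1.0 (stop) as the blade swings up sideways. The box passes below it from about 0.5; 0.7 to 0.9 leaves good margin. A spring always shuts it: 2 N on the treadle's middle to start, about 5 N at 0.8. Raised, it stays under 105 mm above the bench.
- treadle_shaft (a point): The treadle: flat steel strip fixed to the flap's shaft on the chute's -x side, from chute y = -275 to -50 mm, 48 mm wide (10 to 58 mm from the shaft axis), 4 mm thick. Origin: on the shaft axis (chute x = -36, z = 50 mm, parallel to the chute) at the flap. Flap shut: it slopes up outwards 0.45 rad, outer edge 77 mm over the bench. A fingertip can slide along it while pressing.
- treadle_pad (a point): Centre of the treadle's upper face; moves with it. Pressed down, the strip turns with the flap: level at flap 0.45, top 52 mm over the bench; at 0.8 a fingertip at chute x = -74 mm stands about 40 mm over the bench, above the chute's walls and below the push plate's top. Fingertips 74 mm apart across the chute reach treadle and plate at once.
- glue_bottle: Bystander: white squeeze bottle, 54 mm diameter, 130 mm high, standing beside the chute; origin at the centre of its underside.
- brush: Bystander: glue brush, 190 mm long, lying beside the chute; origin at its middle, underside.
- book: Bystander: small bound book 90 x 125 x 28 mm, lying beside the machine; origin at the centre of its underside.
Things that resemble listed ones, but are neither listed nor needed, are in the scene too. What is shaped like the carrier but pink or purple is not meant.

How it is judged (in metres and radians):
On the way, in this order (a step that is already met when the one before it is completed fails the run):
1. a finger holds the flap open by the treadle while the carrier is still in front of it (value of joint flap above 0.5 rad and contact force between the fingers and treadle above 0.3 N and y of carrier in the frame of chute below -0.035 m), for 0.15 s.
2. the carrier's box is under the flap, which a finger still holds open by the treadle (value of joint flap above 0.45 rad and contact force between the fingers and treadle above 0.3 N and y of carrier in the frame of chute above -0.02 m), for 0.05 s.
3. the box is wholly past the flap, which a finger still holds open by the treadle (value of joint flap above 0.45 rad and contact force between the fingers and treadle above 0.3 N and y of carrier in the frame of chute above 0.042 m), for 0.05 s.
At the end, for the whole second after the job is handed in: The carrier stands at rest flat in the chute with its box wholly past the flap (origin at chute y 41 to 72 mm, i.e. anywhere up to the end stop), and the flap has dropped shut behind the box (below 0.08 rad) (value of joint flap below 0.08 rad and y of carrier in the frame of chute between 0.041 and 0.072 m and z of carrier in the frame of chute below 0.009 m and angle between carrier's own z axis and vertical below 0.06 rad and linear speed of carrier below 0.01 m/s); the robot touches nothing.
It fails at once if the carrier is lifted more than about 10 mm (z of carrier in the frame of chute above 0.015 m).
It fails at once if the carrier is tipped (angle between carrier's own z axis and vertical above 0.2 rad).
It fails at once if the glue bottle is disturbed (moved over 25 mm) (distance of glue_bottle from where it was at the start of the episode above 0.025 m).
It fails at once if the brush is disturbed (moved over 25 mm) (distance of brush from where it was at the start of the episode above 0.025 m).
It fails at once if the book is disturbed (moved over 25 mm) (distance of book from where it was at the start of the episode above 0.025 m).
It also fails if it takes over 38 s, if anything falls off the work surface, if the arm or the gripper's body presses on something with over 40 N, if the wrist force passes 120 N, or if a joint passes its speed limit or range.

### The arm

A 6-joint arm with a two-finger parallel gripper is mounted at the origin on the work surface. World frame = base frame: x ahead of the robot, y to its left, z up, the work surface at z = 0. Lengths are in m, angles in degrees, forces in N, time in s.
With the tool pointing down it reaches from about 0.25 to 0.725 m from the base axis. Payload 9.7 kg.
Tool frame: the origin (TCP) lies at the very end of the fingers, on their centre line; the grasp point (between the pads) lies 19 mm behind it; z points along the fingers, y is the direction in which the jaws open and shut (so a half turn about z gives the same grasp; the last joint's range is limited). The gripper opens to 85 mm and grips with 20 to 120 N. Pads are 22 mm wide; open, the fingers measure 114 mm over their backs; the gripper's body (76 mm by 85 mm) begins 54 mm behind the grasp point. The pads swing forward as they close: fully open they stand 13 mm farther back than shut.
Start: joints at [-69.328, 4.979, 10.078, 95.1, 0, 90], TCP at [0.194, -0.515, 0.231] pointing down, gripper open.
Joint ranges: [-179.16, 179.16], [-48.56, 103.87], [-65.8, 70.77], [-126.05, 130.52], [-82.76, 87.17], [-180, 180]. Speed limits (degrees/s): [127.2, 127.2, 147.25, 180, 180, 180].

### API

Orientations are given as [roll, pitch, yaw] about the fixed x, y, z axes, in that order (R = Rz(yaw) Ry(pitch) Rx(roll)).
In Python, from workcell import bot gives the robot as it stands.
- The arm moves only by the shell command python3 -m pendant 'ROWS' [FORCE]. ROWS is JSON, a list that holds one entry, the list of rows, each a list of 7 numbers: the shift along the tool's x, y, z in cm, then the turn, a rotation vector about the tool's x, y, z in rad, then the opening in per cent of the stroke, from 0 (shut) to 100 (fully open). In form: [[[dx, dy, dz, ax, ay, az, gripper], ...]]. A call has 1 to 5 rows; each row shifts and turns the pose as measured when the row begins, along the tool's axes as they then stand; what a row does not reach is not made up. A row lasts 1/12 s, in which the tool goes at most 41.7 mm and 7.16 degrees, less where a joint would pass 70% of its speed; a pose out of reach is approached as far as the arm can. A call with a gripper value outside its range is refused whole. The fingers move at their own pace and stop on an object; FORCE is the grip in N (left out, the last holds). Time passes only in rows, so rows that do not move let the fingers close. It gives the time, the measured TCP pose, the force and the opening at its end, in the units of the state.
- bot.get_obs(): the state, without advancing time (a new reading comes with each control period).
- bot.camera(name): name is "scene" or "side" or "wrist"; returns the picture (480x640x3 uint8, red, green, blue); there is no depth.
- bot.get_calibration(name): a dict with "intrinsics" (3x3 intrinsics, pixels), "pose" (4x4, takes a point from camera to world coordinates); the wrist camera has in their place "T_tool_cam" (4x4, takes a point from camera to tool coordinates, whose origin is the TCP and whose axes are the flange's). Camera axes: x right, y down, z forward; pixel columns grow to the right and rows downward; lengths in m; the calibration is good to about 2 mm. A picture is of the moment at which its call begins: read the wrist's pose just before it. get_calibration takes no time and is no camera call.
- bot.job_done(): hands the job in, once; it reports no verdict.
Trained networks look in the newest picture that a camera, given by its name, has taken for a name from the list of things; names that differ only in an ending like _2 or _b are one class to them, and where a whole thing is asked for, a point or a joint stands for the part that bears it (a point fixed in the world has none). Each returns a list of dicts, best first, with "confidence" (0 to 1); they miss things now and then, are a little off and sometimes report something else, mostly with a low value. They report only what shows in the picture. A call takes as long as a camera call. They do not tell look-alikes from the thing itself.
- bot.masks_of(camera, thing): "pixels" (480x640 bool, what is visible of it) and "extent" ([left, top, right, bottom] in pixels, round what is visible of it).
- bot.mark_of(camera, thing): "uv" ([column, row] in pixels: a listed point, or the origin of a listed thing).
The state is a dict: "time": time; "q": joint angles; "qd": joint speeds; "joint_efforts": joint torques, N m; "ee_pos": TCP position; "tcp_rot": TCP orientation; "wrist_force": force on the tool from outside, world axes, zero at the start; "torque": the same for the moment, N m; "opening": finger opening in m.
Only numpy, scipy, OpenCV 4.12 (cv2) and the standard library are available. Lean on these libraries where they do the work, as an engineer would, in place of code of your own. Each camera call takes 0.05 s, during which the arm holds its last target. There are 200 camera calls.

## Working session

There is one attempt and no reset: what is moved stays moved. The work goes in short steps, Python scripts to look and compute and a shell command to move; the robot and the scene stay as the last step left them, time stands still between calls to the robot, and variables do not carry over. Pictures are saved under pics/ and viewed, about 8 in all and at most 12, crops included, and the job is handed in when it is done.

```bash
ls; mkdir -p pics
cat > h.py <<'E'
from workcell import bot
import numpy as np, cv2
def snap(n,f):
    im=bot.camera(n); cv2.imwrite('pics/'+f,im[:,:,::-1].copy()); return im
E
python3 - <<'E'
from h import *
np.set_printoptions(precision=4,suppress=True)
a=snap('scene','scene1.png'); b=snap('side','side1.png')
cv2.imwrite('pics/both1.png',cv2.resize(np.vstack([a,b])[:,:,::-1],(600,900))) 
for c in('scene','side'):
    k=bot.get_calibration(c); print(c,k['intrinsics'].tolist()); print(k['pose'])
    for t in('chute','chute_stop','carrier','push_plate','treadle_shaft','treadle_pad','glue_bottle','brush','book'):
        print(t,[(np.round(m['uv'],1).tolist(),round(m['confidence'],2)) for m in bot.mark_of(c,t)][:3])
o=bot.get_obs();print(o)
E
```

```text
pics
scene [[439.66902746375007, 0.0, 317.2497777872196], [0.0, 439.66902746375007, 238.1807110817948], [0.0, 0.0, 1.0]]
[[ 0.5296  0.5471 -0.6482  1.1346]
 [ 0.8481 -0.3544  0.3938 -0.374 ]
 [-0.0143 -0.7583 -0.6518  0.6657]
 [ 0.      0.      0.      1.    ]]
chute [([350.3, 266.2], 0.65), ([267.5, 298.9], 0.38), ([311.8, 283.8], 0.3)]
chute_stop []
carrier [([313.0, 286.1], 0.86), ([207.0, 253.3], 0.73), ([192.4, 369.6], 0.6)]
push_plate [([263.3, 299.9], 0.95), ([255.8, 225.6], 0.71), ([118.6, 361.0], 0.7)]
treadle_shaft [([343.4, 238.9], 0.79)]
treadle_pad [([262.0, 296.5], 0.26)]
glue_bottle [([415.2, 288.2], 0.72)]
brush [([294.6, 359.4], 0.85), ([272.0, 255.9], 0.2)]
book [([318.7, 211.3], 0.94)]
side [[444.9136772759644, 0.0, 322.9441846244046], [0.0, 444.9136772759644, 237.77051089432325], [0.0, 0.0, 1.0]]
[[-0.9951 -0.0634  0.0764  0.4668]
 [-0.0981  0.7455 -0.6593  0.5406]
 [-0.0151 -0.6635 -0.748   0.6961]
 [ 0.      0.      0.      1.    ]]
chute [([294.8, 280.0], 0.65), ([219.0, 311.1], 0.47)]
chute_stop [([286.7, 327.7], 0.63), ([296.8, 188.8], 0.21)]
carrier [([291.3
[... 161 characters left out ...]
 [([311.1, 265.6], 0.71)]
treadle_pad [([328.1, 201.4], 0.67)]
glue_bottle [([219.5, 309.0], 0.69)]
brush [([239.3, 195.2], 0.75), ([326.6, 200.4], 0.49)]
book [([397.0, 307.7], 0.84), ([313.0, 264.4], 0.56), ([292.8, 241.8], 0.48)]
{'time': 1.0, 'q': array([-69.327 ,   4.9776,  10.079 ,  95.0984,   0.0002,  89.9998]), 'qd': array([-0.037 ,  0.0099, -0.0145, -0.0121,  0.1143, -0.0368]), 'joint_efforts': array([ -0.0007, -52.0108,  46.4869,   0.0016,  -0.0001,   0.    ]), 'ee_pos': array([ 0.1942, -0.5146,  0.2313]), 'tcp_rot': array([179.997 ,  -0.0002,  20.6732]), 'wrist_force': array([-0.14  ,  0.2435, -0.9402]), 'torque': array([-0.0123, -0.0062, -0.0215]), 'opening': 0.08507440630876933}
```

```bash
cat > tri.py <<'E'
from h import *
np.set_printoptions(precision=4,suppress=True)
K={c:bot.get_calibration(c) for c in('scene','side')}
def ray(c,uv):
    k=K[c]; d=k['pose'][:3,:3]@np.linalg.inv(k['intrinsics'])@[uv[0],uv[1],1]
    return k['pose'][:3,3],d/np.linalg.norm(d)
def tri(u1,u2):
    A=0;b=0;R=[ray('scene',u1),ray('side',u2)]
    for o,d in R:
        P=np.eye(3)-np.outer(d,d);A=A+P;b=b+P@o
    x=np.linalg.solve(A,b); return x,[np.linalg.norm((np.eye(3)-np.outer(d,d))@(x-o)) for o,d in R]
def onz(c,uv,z):
    o,d=ray(c,uv); return o+d*(z-o[2])/d[2]
def proj(c,p):
    k=K[c]; q=k['intrinsics']@(k['pose'][:3,:3].T@(np.asarray(p)-k['pose'][:3,3])); return q[:2]/q[2]
E
python3 - <<'E'
from tri import *
for n,a,b in[('chute',(350.3,266.2),(294.8,280)),('carrier',(313,286.1),(291.3,239.3)),('plate',(263.3,299.9),(298.1,190.4)),('shaft',(343.4,238.9),(311.1,265.6)),('pad',(262,296.5),(328.1,201.4)),('bottle',(415.2,288.2),(219.5,309)),('brush',(294.6,359.4),(239.3,195.2)),('book',(318.7,211.3),(397,307.7))]: print(n,*tri(a,b))
E
```

```text
chute [ 0.5842  0.04   -0.0035] [np.float64(0.0030110866340366258), np.float64(0.003011086634036612)]
carrier [ 0.6014 -0.0608  0.0042] [np.float64(0.0016111384775497552), np.float64(0.0016111384775499428)]
plate [ 0.603  -0.1745  0.0353] [np.float64(0.0011070299713266882), np.float64(0.0011070299713265175)]
shaft [0.5503 0.0432 0.0492] [np.float64(0.003358027344501897), np.float64(0.0033580273445018988)]
pad [ 0.5478 -0.1669  0.0005] [np.float64(0.015785436966502708), np.float64(0.015785436966502538)]
bottle [ 0.7118  0.1156 -0.0035] [np.float64(0.0003232401818422818), np.float64(0.0003232401818422513)]
brush [ 0.7367 -0.1799  0.0089] [np.float64(0.0028839467464234474), np.float64(0.002883946746423554)]
book [ 0.3863  0.086  -0.0003] [np.float64(0.0003670248015953913), np.float64(0.00036702480159530443)]
```

View pics/scene1.png

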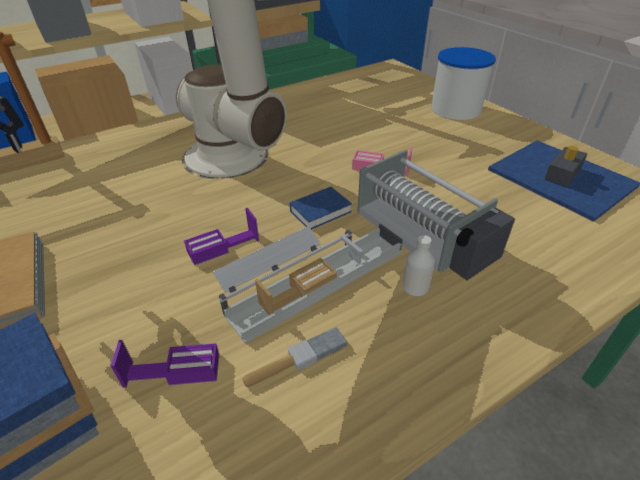

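View pics/side1.png

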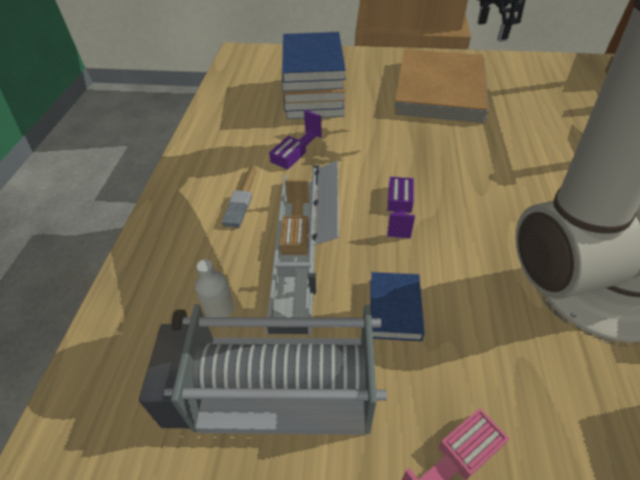

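```bash
cat > fit.py <<'E'
from tri import *
from scipy.optimize import least_squares
def W(p,c):
    s,k=np.sin(p[2]),np.cos(p[2]); c=np.asarray(c,float)
    return np.array([p[0]+k*c[0]-s*c[1],p[1]+s*c[0]+k*c[1],c[2]])
def pts(p):
    y=p[3]; return dict(chute=(0,0,0),chute_stop=(0,.108,.02),carrier=(0,y,.005),push_plate=(0,y-.116,.0375),treadle_shaft=(-.036,0,.05),treadle_pad=(-.0657,-.1625,.0668))
E
python3 - <<'E'
from fit import *
M={'scene':dict(chute=(350.3,266.2),carrier=(313,286.1),push_plate=(263.3,299.9),treadle_shaft=(343.4,238.9)),
'side':dict(chute=(294.8,280),chute_stop=(286.7,327.7),carrier=(291.3,239.3),push_plate=(298.1,190.4),treadle_shaft=(311.1,265.6),treadle_pad=(328.1,201.4))}
def res(p): return np.concatenate([proj(c,W(p,pts(p)[n]))-u for c in M for n,u in M[c].items()])
r=least_squares(res,[.59,.04,.05,-.1],loss='soft_l1',x_scale=[.01,.01,.1,.01]); p=r.x
print(p); print(res(p).reshape(-1,2))
np.save('p.npy',p)
def draw(c,im,z,x0,y0,w,h):
    g=cv2.resize(im[y0:y0+h,x0:x0+w,::-1],None,fx=z,fy=z,interpolation=cv2.INTER_CUBIC)
    y=p[3]; e=.45
    def line(L,col): cv2.polylines(g,[np.int32([(proj(c,W(p,q))-[x0,y0]+.5)*z for q in L])],False,col,1,cv2.LINE_AA)
    t=lambda d,yy:(-.036-d*np.cos(e)-.002*np.sin(e)*0,yy,.05+d*np.sin(e)+.002)
    line([(.0325,-.288,.025),(.0325,.108,.025)],(0,255,0));line([(-.0325,-.288,.025),(-.0325,.108,.025)],(0,255,0))
    line([(-.03,-.288,.005),(.03,-.288,.005)],(0,255,0))
    line([t(.01,-.275),t(.058,-.275),t(.058,-.05),t(.01,-.05),t(.01,-.275)],(0,0,255))
    line([(-.027,y-.04,.037),(.027,y-.04,.037),(.027,y+.04,.037),(-.027,y+.04,.037),(-.027,y-.04,.037)],(255,0,0))
    line([(-.025,y-.116,.005),(-.025,y-.116,.07),(.025,y-.116,.07),(.025,y-.116,.005)],(255,0,255))
    line([(-.008,0,.02),(.026,0,.02)],(0,255,255))
    return g
a=draw('scene',cv2.imread('pics/scene1.png')[:,:,::-1],3,205,215,200,140)
b=draw('side',cv2.imread('pics/side1.png')[:,:,::-1],3,250,150,100,190)
cv2.imwrite('pics/ov_scene.png',a);b=b[:,:]
out=np.zeros((570,900,3),np.uint8);out[:420,:600]=a;out[:570,600:]=b
cv2.imwrite('pics/ov.png',cv2.resize(out,(800,507),interpolation=cv2.INTER_AREA))
E
```

```text
[ 0.5866  0.0448  0.0778 -0.104 ]
[[ 1.2616 -1.9755]
 [-0.2378 -2.2967]
 [-0.4707 -0.8734]
 [-1.755  -0.7411]
 [-2.989   1.7419]
 [ 0.1616 -2.0029]
 [ 3.7011  0.1982]
 [-0.733  -0.4589]
 [-1.5939  0.2681]
 [-1.24   -3.046 ]]
```

View pics/ov.png

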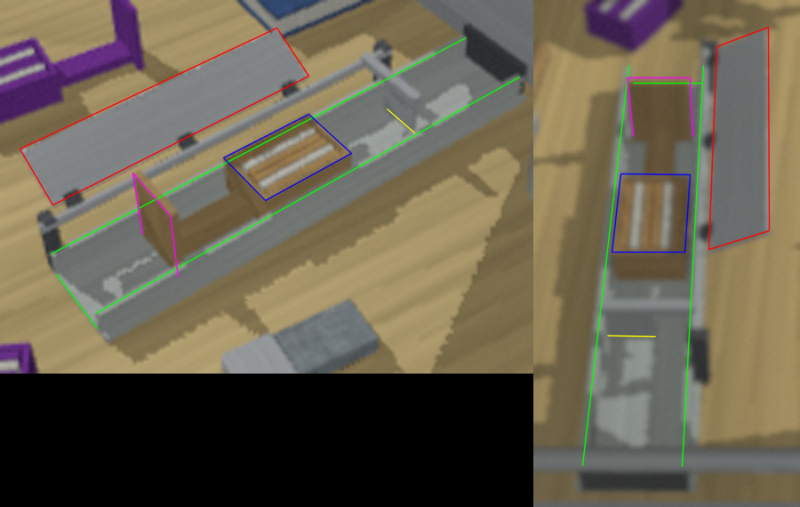

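```bash
cat > plan.py <<'E'
from fit import *
import sys
from scipy.spatial.transform import Rotation as Ro
def plan(t,yaw,n,g=70):
    o=bot.get_obs(); R=Ro.from_euler('xyz',o['tcp_rot'],degrees=True); G=Ro.from_euler('xyz',[180,0,yaw],degrees=True)
    rv=(G*R.inv()).as_rotvec()/n; d=(np.array(t)-o['ee_pos'])/n*100
    for i in range(n):
        print(np.round(np.r_[R.inv().apply(d),R.inv().apply(rv),g],3).tolist()); R=Ro.from_rotvec(rv)*R
def chute():
    p=np.load('p.npy'); o=bot.get_obs(); d=o['ee_pos'][:2]-p[:2]; s,k=np.sin(p[2]),np.cos(p[2])
    print('chute xy',k*d[0]+s*d[1],-s*d[0]+k*d[1],'z',o['ee_pos'][2],'yawerr',o['tcp_rot'][2]-90-np.degrees(p[2]),'F',o['wrist_force'],'t',o['time'],'open',o['opening'])
E
python3 - <<'E'
from plan import *
p=np.load('p.npy'); t=W(p,(-.037,-.243,.2)); print(t); plan(t,90+np.degrees(p[2]),14)
E
```

```text
[ 0.5686 -0.2003  0.2   ]
[3.295, -1.156, 0.224, 0.0, 0.0, -0.092, 70.0]
[3.387, -0.848, 0.224, 0.0, 0.0, -0.092, 70.0]
[3.45, -0.534, 0.224, 0.0, 0.0, -0.092, 70.0]
[3.485, -0.215, 0.224, 0.0, 0.0, -0.092, 70.0]
[3.49, 0.106, 0.224, 0.0, 0.0, -0.092, 70.0]
[3.465, 0.427, 0.224, 0.0, 0.0, -0.092, 70.0]
[3.412, 0.743, 0.224, 0.0, 0.0, -0.092, 70.0]
[3.329, 1.053, 0.224, 0.0, 0.0, -0.092, 70.0]
[3.218, 1.355, 0.224, 0.0, 0.0, -0.092, 70.0]
[3.08, 1.645, 0.224, 0.0, 0.0, -0.092, 70.0]
[2.916, 1.921, 0.224, 0.0, 0.0, -0.092, 70.0]
[2.727, 2.18, 0.224, 0.0, 0.0, -0.092, 70.0]
[2.515, 2.422, 0.224, 0.0, 0.0, -0.092, 70.0]
[2.282, 2.642, 0.224, 0.0, 0.0, -0.092, 70.0]
```

```bash
python3 -m pendant '[[[3.3,-1.16,0,0,0,-0.092,70],[3.39,-0.85,0,0,0,-0.092,70],[3.45,-0.53,0,0,0,-0.092,70],[3.48,-0.21,0,0,0,-0.092,70],[3.49,0.1,0,0,0,-0.092,70]]]' 20
python3 -m pendant '[[[3.46,0.43,0.3,0,0,-0.092,70],[3.41,0.74,0.3,0,0,-0.092,70],[3.33,1.05,0.3,0,0,-0.092,70],[3.22,1.35,0.3,0,0,-0.092,70],[3.08,1.64,0.3,0,0,-0.092,70]]]'
python3 - <<'E'
from plan import *
p=np.load('p.npy'); t=W(p,(-.037,-.243,.2)); plan(t,90+np.degrees(p[2]),7)
chute()
E
```

```text
time: 1.42
ee_pos: [0.3274, -0.4021, 0.2301]
tcp_rot: [-180.0, 0.1, 47.4]
wrist_force: [1.0, -0.7, -0.3]
opening: 0.0597
time: 1.83
ee_pos: [0.4649, -0.2814, 0.2159]
tcp_rot: [179.9, 0.1, 75.0]
wrist_force: [-0.1, -0.7, -0.5]
opening: 0.0597
[1.501, 1.131, 0.226, 0.0, 0.0, -0.048, 70.0]
[1.444, 1.202, 0.226, 0.0, 0.0, -0.048, 70.0]
[1.384, 1.271, 0.226, 0.0, 0.0, -0.048, 70.0]
[1.321, 1.337, 0.227, 0.0, 0.0, -0.048, 70.0]
[1.255, 1.399, 0.227, 0.0, 0.0, -0.048, 70.0]
[1.185, 1.458, 0.227, 0.0, 0.0, -0.048, 70.0]
[1.113, 1.514, 0.227, 0.0, 0.0, -0.048, 70.0]
chute xy -0.14663300305345053 -0.3157039960663041 z 0.21589365664056887 yawerr -19.433932656179458 F [-0.1185 -0.6741 -0.4575] t 1.8333 open 0.05965014437465607
```

```bash
python3 -m pendant '[[[2.6,2.05,0.4,0,0,-0.085,70],[2.4,2.25,0.4,0,0,-0.085,70],[2.1,2.5,0.4,0,0,-0.085,70],[1.9,2.7,0.4,0,0,-0.085,70],[0,0,2,0,0,0,70]]]'
python3 - <<'E'
from plan import *
p=np.load('p.npy'); t=W(p,(-.037,-.243,.12)); plan(t,90+np.degrees(p[2]),5)
chute()
snap('scene','s2.png');snap('side','d2.png');snap('wrist','w2.png')
a=cv2.imread('pics/s2.png');b=cv2.imread('pics/d2.png');c=cv2.imread('pics/w2.png')
o=np.hstack([cv2.resize(a[150:390,180:430],(400,384)),cv2.resize(b[80:320,200:450],(400,384))])
cv2.imwrite('pics/c2.png',o)
E
```

```text
time: 2.25
ee_pos: [0.5807, -0.1944, 0.1816]
tcp_rot: [179.6, 0.3, 96.2]
wrist_force: [0.5, -1.0, 0.2]
opening: 0.0596
[-0.086, -0.263, 1.231, 0.001, 0.001, 0.006, 70.0]
[-0.088, -0.261, 1.231, 0.001, 0.001, 0.006, 70.0]
[-0.091, -0.259, 1.232, 0.001, 0.001, 0.006, 70.0]
[-0.094, -0.256, 1.232, 0.001, 0.001, 0.006, 70.0]
[-0.096, -0.254, 1.232, 0.001, 0.001, 0.006, 70.0]
chute xy -0.024431465429618184 -0.2380516427621519 z 0.1816332328152213 yawerr 1.6933126455007486 F [ 0.4979 -0.9916  0.1696] t 2.25 open 0.059603415758590135
```

View pics/w2.png

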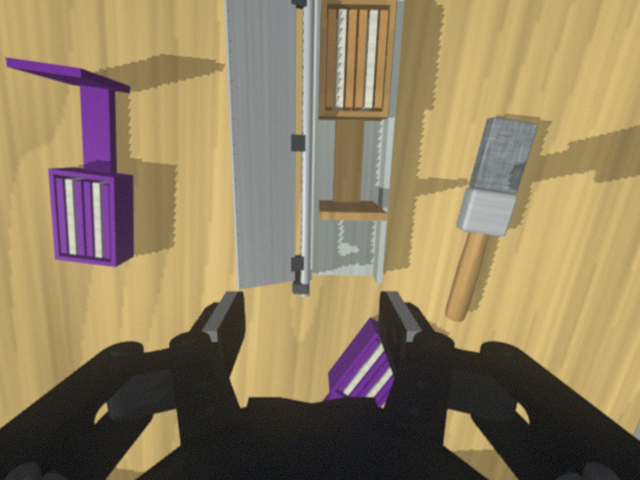

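```bash
python3 -m pendant '[[[-0.1,-0.35,1.2,0,0,0.01,70],[-0.1,-0.3,1.2,0,0,0.01,70],[-0.1,-0.25,1.2,0,0,0.008,70],[-0.1,-0.2,1.2,0,0,0.0,70],[0,0,1.0,0,0,0,70]]]'
python3 - <<'E'
from plan import *
p=np.load('p.npy'); t=W(p,(-.037,-.243,.10)); plan(t,90+np.degrees(p[2]),1)
chute()
a=snap('scene','s3.png');b=snap('side','d3.png')
o=np.hstack([cv2.resize(a[170:350,190:390],(400,360),interpolation=2),cv2.resize(b[80:260,220:420],(400,360),interpolation=2)])
cv2.imwrite('pics/c3.png',o[:,:,::-1])
E
```

```text
time: 2.82
ee_pos: [0.5628, -0.2071, 0.1276]
tcp_rot: [179.6, 0.4, 93.4]
wrist_force: [-0.7, 0.1, 0.5]
opening: 0.0598
[0.655, 0.594, 2.755, 0.007, 0.007, -0.019, 70.0]
chute xy -0.04326340694861882 -0.24924511505421293 z 0.1275541196697659 yawerr -1.0677438084218291 F [-0.6845  0.0917  0.4941] t 2.8167 open 0.05979772595007039
```

View pics/c3.png

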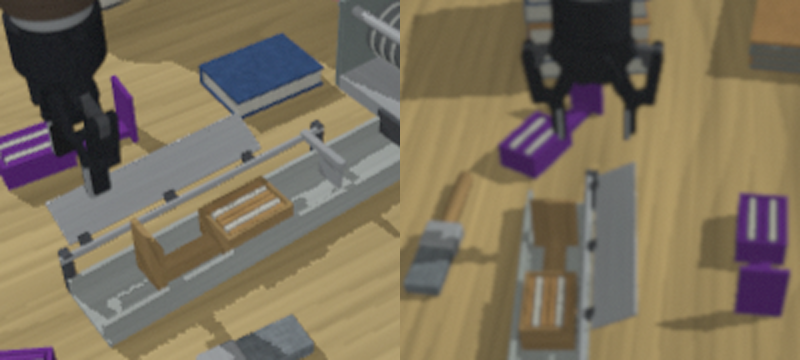

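```bash
python3 -m pendant '[[[0.65,0.55,0.8,0.007,0.007,-0.019,70],[0,0,1.4,0,0,0,70],[0,0,1.2,0,0,0,70],[0,0,0.8,0,0,0,70],[0,0,0,0,0,0,70]]]'
python3 -c "
from plan import *
p=np.load('p.npy'); t=W(p,(-.037,-.243,.07)); plan(t,90+np.degrees(p[2]),1)
chute()"
```

```text
time: 3.33
ee_pos: [0.5699, -0.1999, 0.0857]
tcp_rot: [179.9, -0.0, 94.6]
wrist_force: [-0.9, 0.4, -1.2]
opening: 0.0598
[-0.038, -0.138, 1.574, 0.002, -0.001, 0.003, 70.0]
chute xy -0.03565038079829128 -0.24262842166675183 z 0.08574363347010178 yawerr 0.14425951964397576 F [-0.8937  0.3993 -1.1506] t 3.3333 open 0.0597797432619956
```

```bash
python3 -m pendant '[[[0,-0.14,0.6,0,0,0,70],[0,0,0.6,0,0,0,70],[0,0,0.4,0,0,0,70],[0,0,0,0,0,0,70]]]'
python3 -m pendant '[[[0,0,0.5,0,0,0,70],[0,0,0.5,0,0,0,70],[0,0,0,0,0,0,70]]]'
python3 -m pendant '[[[0,0,0.5,0,0,0,70],[0,0,0,0,0,0,70]]]'
python3 - <<'E'
from plan import *
chute()
a=snap('scene','s4.png');b=snap('side','d4.png')
o=np.hstack([cv2.resize(a[180:360,190:390],(400,360),interpolation=2),cv2.resize(b[110:290,220:420],(400,360),interpolation=2)])
cv2.imwrite('pics/c4.png',o[:,:,::-1])
E
```

```text
time: 3.67
ee_pos: [0.5688, -0.1997, 0.0688]
tcp_rot: [179.9, -0.0, 94.6]
wrist_force: [-0.1, -0.4, 0.2]
opening: 0.0598
time: 3.92
ee_pos: [0.5692, -0.2, 0.0589]
tcp_rot: [179.8, 0.0, 94.6]
wrist_force: [1.1, -0.2, 1.8]
opening: 0.0601
time: 4.08
ee_pos: [0.5695, -0.2002, 0.0539]
tcp_rot: [179.8, 0.1, 94.6]
wrist_force: [0.4, 1.0, 0.5]
opening: 0.0593
chute xy -0.036112227727137604 -0.2429702603011882 z 0.05390792455821897 yawerr 0.17491871496191358 F [0.3749 0.9626 0.5117] t 4.0833 open 0.05932079012571383
```

View pics/c4.png

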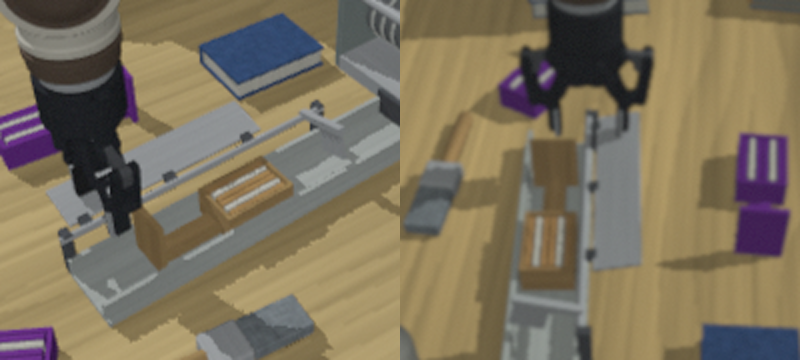

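```bash
python3 -m pendant '[[[0,0,0.6,0,0,0,70],[0,0,0.6,0,0,0,70],[0,0,0.6,0,0,0,70],[0,0,0,0,0,0,70]]]'
python3 - <<'E'
from plan import *
chute()
a=snap('scene','s5.png');b=snap('side','d5.png')
o=np.hstack([cv2.resize(a[180:360,190:390],(400,360),interpolation=2),cv2.resize(b[110:290,220:420],(400,360),interpolation=2)])
cv2.imwrite('pics/c5.png',o[:,:,::-1])
E
```

```text
time: 4.52
ee_pos: [0.5706, -0.2004, 0.0366]
tcp_rot: [179.6, 0.1, 94.6]
wrist_force: [0.7, -0.2, 5.6]
opening: 0.0599
chute xy -0.034952926578650505 -0.24320062501692258 z 0.03661939733171594 yawerr 0.1770837746639078 F [ 0.7338 -0.1567  5.6066] t 4.5167 open 0.05990797660542113
```

View pics/c5.png

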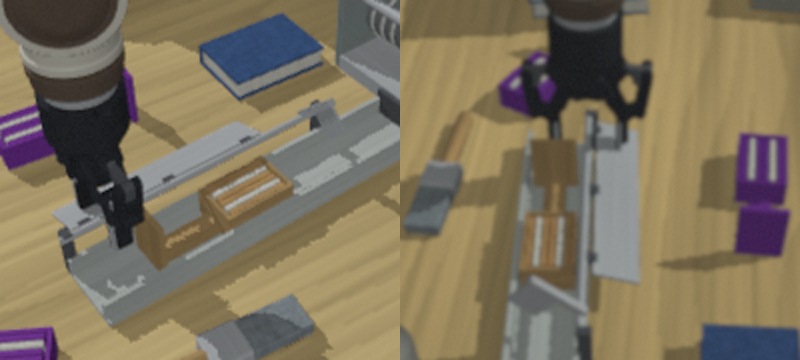

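```bash
python3 -m pendant '[[[0,-0.15,0.35,0,0,0,70],[0,0,0,0,0,0,70],[0.5,0,0,0,0,0,70],[0.5,0,0,0,0,0,70],[0.7,0,0,0,0,0,70]]]'
python3 -c "
from plan import *
chute()"
python3 -m pendant '[[[1.0,0,0,0,0,0,70],[1,0,0,0,0,0,70],[1,0,0,0,0,0,70],[1,0,0,0,0,0,70]]]'
python3 - <<'E'
from plan import *
chute()
a=snap('scene','s6.png');b=snap('side','d6.png')
o=np.hstack([cv2.resize(a[180:360,190:390],(400,360),interpolation=2),cv2.resize(b[110:290,220:420],(400,360),interpolation=2)])
cv2.imwrite('pics/c6.png',o[:,:,::-1])
for c in('scene','side'):
  for n in('carrier','push_plate'): print(c,n,[(np.round(m['uv'],1).tolist(),round(m['confidence'],2)) for m in bot.mark_of(c,n)][:3])
E
```

```text
time: 5.03
ee_pos: [0.5683, -0.1852, 0.0354]
tcp_rot: [179.5, 0.3, 94.5]
wrist_force: [-1.6, -4.3, 3.4]
opening: 0.0595
chute xy -0.03607498782922997 -0.22788442348126334 z 0.03540220215474982 yawerr 0.0433996609511329 F [-1.6167 -4.2924  3.3707] t 5.0333 open 0.059533340604537834
time: 5.37
ee_pos: [0.5646, -0.1451, 0.0356]
tcp_rot: [179.5, 0.7, 94.3]
wrist_force: [-1.1, -4.6, 2.7]
opening: 0.06
chute xy -0.03666399495298775 -0.18762146640301755 z 0.03564504028529196 yawerr -0.12532289287468323 F [-1.1075 -4.5583  2.7282] t 5.3667 open 0.05999628409465945
scene carrier [([368.9, 167.6], 0.96), ([209.4, 252.8], 0.9), ([327.7, 274.5], 0.81)]
scene push_plate [([406.2, 165.0], 0.88), ([282.0, 287.6], 0.83)]
side carrier [([287.7, 155.6], 0.98), ([398.5, 199.8], 0.76), ([470.2, 444.0], 0.68)]
side push_plate [([399.3, 226.4], 0.85), ([293.5, 206.3], 0.62)]
```

View pics/c6.png

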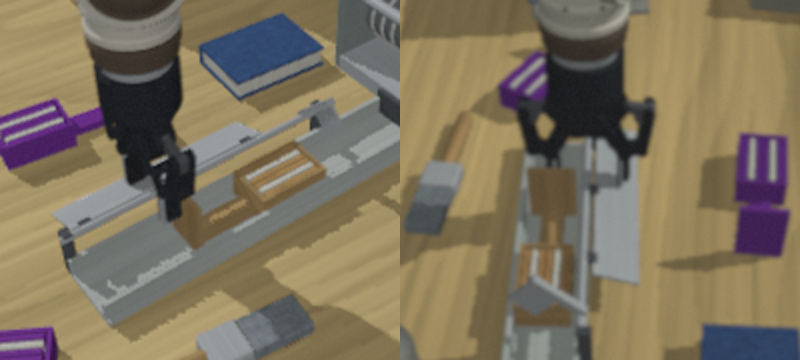

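Run:
```python
from plan import *
p=np.load('p.npy'); x,e=tri((282,287.6),(293.5,206.3)); d=x[:2]-p[:2]; s,k=np.sin(p[2]),np.cos(p[2])
print('plate chute',k*d[0]+s*d[1],-s*d[0]+k*d[1],x[2],e)
plan(W(p,(-.037,-.1776,.033)),90+np.degrees(p[2]),1)
```

```text
plate chute 0.0019858164093492746 -0.17339548326053572 0.03709613155787901 [np.float64(0.004560948922237219), np.float64(0.004560948922237259)]
[0.99, -0.047, 0.236, 0.008, 0.009, -0.001, 70.0]
```

```bash
python3 -m pendant '[[[1.0,0,0.25,0.008,0.009,0,70],[1,0,0,0.003,0.003,0,70],[1,0,0,0,0.002,0,70],[1,0,0,0,0.002,0,70],[1,0,0,0,0.002,0,70]]]'
python3 - <<'E'
from plan import *
chute()
p=np.load('p.npy');plan(W(p,(-.037,-.12,.033)),90+np.degrees(p[2]),1)
E
```

```text
time: 6.08
ee_pos: [0.5623, -0.1023, 0.0337]
tcp_rot: [-179.9, 0.2, 93.9]
wrist_force: [-0.9, -6.0, 2.5]
opening: 0.0598
chute xy -0.035654512097736527 -0.14477684213948155 z 0.03372316973503338 yawerr -0.5858506478141035 F [-0.9029 -5.996   2.4991] t 6.0833 open 0.059789103048693365
[2.476, -0.16, 0.064, -0.002, 0.004, -0.01, 70.0]
```

```bash
python3 -m pendant '[[[1.0,-0.1,0.1,0,0.004,-0.01,70],[1,0,0,0,0.002,0,70],[1,0,0,0,0.002,0,70],[1,0,0,0,0.002,0,70]]]'
python3 - <<'E'
from plan import *
chute()
p=np.load('p.npy');plan(W(p,(-.037,-.075,.033)),90+np.degrees(p[2]),1)
a=snap('scene','s7.png');b=snap('side','d7.png')
o=np.hstack([cv2.resize(a[180:360,220:420],(400,360),interpolation=2),cv2.resize(b[150:330,220:420],(400,360),interpolation=2)])
cv2.imwrite('pics/c7.png',o[:,:,::-1])
E
```

```text
time: 6.42
ee_pos: [0.5595, -0.0676, 0.0335]
tcp_rot: [-180.0, 0.3, 94.1]
wrist_force: [-1.9, -5.7, 3.9]
opening: 0.0595
chute xy -0.03573392389754327 -0.10992846772402033 z 0.03348156912459746 yawerr -0.37705398682697044 F [-1.8728 -5.7427  3.9218] t 6.4167 open 0.05951570803941807
[3.492, -0.15, 0.032, -0.001, 0.005, -0.007, 70.0]
```

View pics/c7.png

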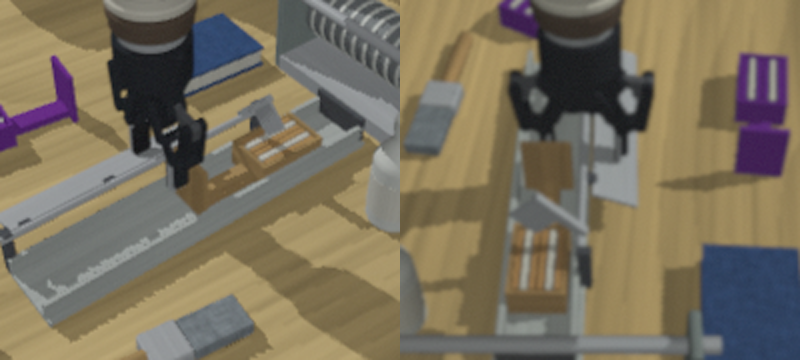

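```bash
python3 -m pendant '[[[1.0,-0.1,0.05,0,0.004,-0.007,70],[1,0,0,0,0.002,0,70],[1,0,0,0,0.002,0,70],[0.8,0,0,0,0,0,70],[0.4,0,0,0,0,0,70]]]'
python3 -m pendant '[[[0,0,0,0,0,0,70],[0,0,0,0,0,0,70]]]'
python3 - <<'E'
from plan import *
chute()
a=snap('scene','s8.png');b=snap('side','d8.png')
o=np.hstack([cv2.resize(a[180:360,220:420],(400,360),interpolation=2),cv2.resize(b[150:330,220:420],(400,360),interpolation=2)])
cv2.imwrite('pics/c8.png',o[:,:,::-1])
for c in('scene','side'):
  for n in('carrier','push_plate'): print(c,n,[(np.round(m['uv'],1).tolist(),round(m['confidence'],2)) for m in bot.mark_of(c,n)][:4])
p=np.load('p.npy')
for y in (.042,.055,.068):
  p[3]=y; print(y,*[(n,proj(c,W(p,pts(p)[n]))) for c in ('scene','side') for n in ('carrier','push_plate')])
E
```

```text
time: 6.93
ee_pos: [0.5563, -0.0305, 0.0335]
tcp_rot: [180.0, 0.2, 94.3]
wrist_force: [-1.8, -7.2, 4.4]
opening: 0.0598
time: 7.1
ee_pos: [0.5563, -0.0304, 0.0335]
tcp_rot: [180.0, 0.2, 94.3]
wrist_force: [-2.2, 1.6, 4.0]
opening: 0.0596
chute xy -0.03598747675769338 -0.07262387570670119 z 0.033462518068015715 yawerr -0.19151223116167237 F [-2.1579  1.579   4.0319] t 7.1 open 0.059594798127068464
scene carrier [([191.1, 368.0], 0.92), ([370.0, 252.5], 0.82), ([366.9, 168.2], 0.74)]
scene push_plate [([257.0, 224.9], 0.74), ([329.9, 264.4], 0.71), ([119.8, 361.8], 0.71), ([409.2, 162.5], 0.58)]
side carrier [([471.1, 443.4], 0.9), ([398.7, 200.7], 0.69), ([286.2, 156.5], 0.6), ([286.3, 307.0], 0.58)]
side push_plate [([291.7, 243.6], 0.88), ([401.2, 227.5], 0.68)]
0.042 ('carrier', array([366.3079, 254.5506])) ('push_plate', array([324.3085, 266.309 ])) ('carrier', array([290.1156, 298.5794])) ('push_plate', array([293.0352, 240.0155]))
0.055 ('carrier', array([370.7327, 252.1334])) ('push_plate', array([329.3571, 263.6223])) ('carrier', array([289.6243, 304.521 ])) ('push_plate', array([292.6026, 245.0164]))
0.068 ('carrier', array([375.1054, 249.7445])) ('push_plate', array([334.3416, 260.9696])) ('carrier', array([289.1225, 310.5894])) ('push_plate', array([292.1613, 250.1176]))
```

View pics/c8.png

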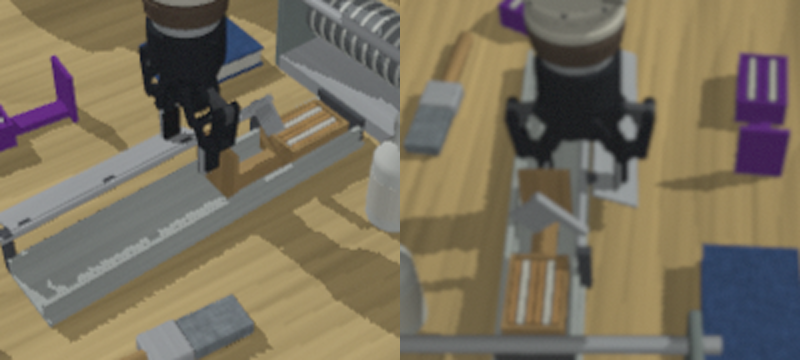

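```bash
python3 -m pendant '[[[-0.4,0,0,0,0,0,70],[-0.6,0,0,0,0,0,70],[-0.5,0,-0.5,0,0,0,70],[0,0,-1,0,0,0,70],[0,0,-1.2,0,0,0,70]]]'
python3 -m pendant '[[[0,0,-1.5,0,0,0,70],[0,0,-1.5,0,0,0,70],[-0.5,0,-3,0,0,0,70],[-1,0,-3,0,0,0,70],[-1,0,-3,0,0,0,70]]]'
python3 -m pendant '[[[-3,0,-3,0,0,0,70],[-3,0,-1,0,0,0,70],[-3,0,0,0,0,0,70],[0,0,0,0,0,0,70],[0,0,0,0,0,0,70]]]'
python3 - <<'E'
from plan import *
chute()
a=snap('scene','s9.png');b=snap('side','d9.png')
o=np.hstack([cv2.resize(a[180:360,220:420],(400,360),interpolation=2),cv2.resize(b[150:330,220:420],(400,360),interpolation=2)])
cv2.imwrite('pics/c9.png',o[:,:,::-1])
for c in('scene','side'):
  for n in('carrier','push_plate'): print(c,n,[(np.round(m['uv'],1).tolist(),round(m['confidence'],2)) for m in bot.mark_of(c,n)][:4])
E
```

```text
time: 7.82
ee_pos: [0.5563, -0.0468, 0.0595]
tcp_rot: [-179.8, 0.1, 94.3]
wrist_force: [1.3, -0.4, 0.7]
opening: 0.0597
time: 8.23
ee_pos: [0.5572, -0.0729, 0.1846]
tcp_rot: [-179.6, 0.3, 94.3]
wrist_force: [0.2, 0.2, -0.5]
opening: 0.0596
time: 8.65
ee_pos: [0.5662, -0.168, 0.2402]
tcp_rot: [179.5, 0.8, 94.2]
wrist_force: [1.3, 0.5, -0.6]
opening: 0.0598
chute xy -0.03681193320793331 -0.2105524122081134 z 0.24020859184414164 yawerr -0.23499695159667588 F [ 1.2511  0.4707 -0.6072] t 8.65 open 0.059809740024067845
scene carrier [([365.5, 166.9], 0.76), ([204.0, 249.5], 0.73), ([369.0, 253.1], 0.72), ([191.7, 369.1], 0.68)]
scene push_plate [([410.8, 166.2], 0.9), ([121.3, 362.6], 0.7), ([329.8, 263.0], 0.57)]
side carrier [([403.6, 200.2], 0.87), ([289.1, 158.3], 0.78), ([286.4, 309.1], 0.6), ([469.5, 446.3], 0.57)]
side push_plate [([291.8, 244.4], 0.91), ([398.5, 227.5], 0.83), ([314.6, 120.3], 0.67)]
```

View pics/c9.png

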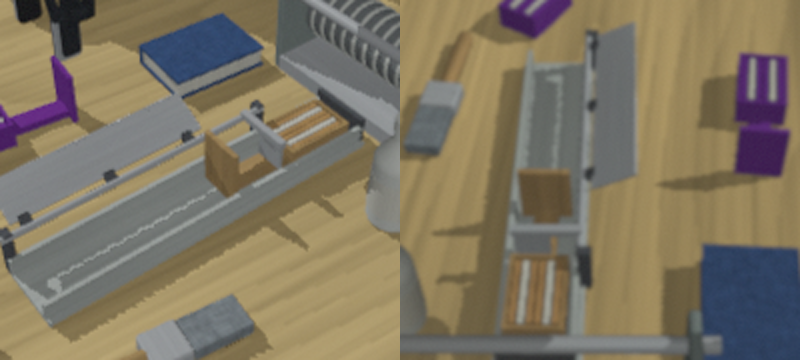

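The flap is shut behind the box and over the tail. The carrier is at about y = 54 mm, and the bystanders are unmoved.

```bash
python3 -c "
from workcell import bot
print(bot.job_done())"
```

```text
the job is handed in; nothing more can be done
None
```

The carrier is in the machine with the flap shut behind its box, and the job is handed in; no verdict was reported. I pressed the treadle with one fingertip, pushed the carrier about 160 mm by its plate with the other, backed off, then lifted straight up so the flap dropped.

- **Last pictures:** the flap looks fully shut, its blade between box and push plate over the tail. The carrier stands flat at about chute y = 54 mm (41 to 72 allowed). The brush and book look unmoved; the bottle, only partly in the crop, does too.
- **Contact:** the gripper is clear of everything and the wrist force is back to about zero. The upward force on the wrist was 2.5 to 5.6 N at every reading while I pushed.
- **Time:** the clock read 8.65 s at my last check, of the 38 s allowed.
- **Not measured:** I judged the flap's angle only from the pictures and the treadle force, because the robot does not report it.
- **Disagreements:** the carrier and plate marks gave its final position between about 51 and 65 mm, all inside the window. One early network mark for the treadle pad, in the scene view, was wrong, so I left it out.

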